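Close up the sliding end of a book trough and pin it

ROBOT

A 6-joint arm with a two-finger parallel gripper is mounted at the origin on the work surface. World frame = base frame: x ahead of the robot, y to its left, z up, the work surface at z = 0. Lengths are in mm, angles in rad, forces in N, time in s.
With the tool pointing down it reaches from about 275 to 1000 mm from the base axis. Payload 8.4 kg.
Tool frame: the origin (TCP) lies at the very end of the fingers, on their centre line; the grasp point (between the pads) lies 19 mm behind it; z points along the fingers, y is the line along which they close (so a half turn about z gives the same grasp; the last joint's range is limited). The gripper opens to 85 mm and grips with 20 to 120 N. Pads are 22 mm wide; open, the fingers measure 114 mm over their backs; the gripper's body (76 mm by 85 mm) begins 54 mm behind the grasp point. The pads swing forward as they close: fully open they stand 13 mm farther back than shut.
Start: joints at [-0.002, 0.353, 1.633, -0, 1.155, -0.002], TCP at [625.002, -0, 231.281] pointing down, gripper open.
Joint ranges: [-2.63, 2.63], [-0.92, 2.1], [0.06, 2.66], [-1.3, 4.44], [0, 2.69], [-3.02, 3.02]. Speed limits (rad/s): [2.22, 2.22, 2.79, 3.14, 3.14, 3.14].

INTERFACE

Orientations are given as [roll, pitch, yaw] about the fixed x, y, z axes, in that order (R = Rz(yaw) Ry(pitch) Rx(roll)).
In Python, from rig import sensors, grab_frame, camera_params, order gives the robot as it stands. The module is installed in compiled form; this text tells all that it offers.
- The arm moves only by the tool move_arm, never from a script. Its argument "motion" is a list of rows, each a list of 7 numbers: the turn, a rotation vector about the tool's x, y, z in rad, then the shift along the tool's x, y, z in m, then the finger opening in m, from 0 to 0.0854. A call has 1 to 8 rows; each row is the pose to reach, as a shift and turn from the pose commanded when the call began, along the tool's axes at that moment; what a row does not reach only later rows make up. A row lasts 1/8 s, in which the tool goes at most 62.5 mm and 10.7 degrees, less where a joint would pass 70% of its speed; a pose out of reach is approached as far as the arm can. A call with a gripper value outside its range is refused whole. The fingers move at their own pace and stop on an object; "grip_force" is the grip in N (left out, the last holds). Time passes only in rows, so rows that repeat a pose let the fingers close. It gives the time, the measured TCP pose, the force, the opening and the grip force at its end, in the units of the state.
- sensors.sense(): the state, without advancing time (a new reading comes with each control period).
- grab_frame(name): name is "scene" or "side" or "wrist"; returns (picture, depth): 480x640x3 uint8, red, green, blue; 480x640 float32, mm along the optical axis (not along the pixel's ray), 0 where there is no reading.
- camera_params(name): a dict with "camera_matrix" (3x3 intrinsics, pixels), "world_from_camera" (4x4, takes a point from camera to world coordinates). Camera axes: x right, y down, z forward; pixel columns grow to the right and rows downward; lengths in mm; the calibration is good to about 2 mm. A picture is of the moment at which its call begins: read the wrist's pose just before it. camera_params takes no time and is no camera call; for the wrist camera it gives the pose at the moment of the call.
- order.sign_off(): hands the job in; it is judged then, once.
The state is a dict: "clock": time; "qpos": joint angles; "qvel": joint speeds; "joint_efforts": joint torques, N m; "eef_pos": TCP position; "tcp_rot": TCP orientation; "contact_force": force on the tool from outside, world axes, zero at the start; "wrist_torque": the same for the moment, N m; "opening": opening from 0.0 (shut) to 1.0 (fully open); "grasp_force": force on a finger pad.
Only numpy, scipy, OpenCV 4.12 (cv2) and the standard library are available. Lean on these libraries where they do the work, as an engineer would, in place of code of your own. Each camera call takes 0.05 s, during which the arm holds its last target. There are 200 camera calls.

TASK

A volume has been taken out of the book trough, so close up its sliding end: pull the T-handled detent pin out of the hole where it sits, slide the end towards the row of books to the last hole it can reach before it meets them, and push the pin straight down through block and strip until its collar sits fully home, then let go. The holes must be found by feel: never force the pin, and do not shove the row or disturb anything lying around.

Things in the scene. Friction and masses are not known exactly. Their poses are not given: they have to be found in the camera images.
- trough: Book trough, fixed on the table: wooden base 160 (x) by 400 (y) by 32 mm high, origin under its centre, z up, +y along the base towards the books. Its middle is a channel closed on top by steel 6 mm thick, level with the base's top, hollow below. A ridge or gap of a few mm is left where the index strip begins, some 9 to 23 mm past the loading hole
- loading_hole (a point): Mouth of the loading hole (13 mm) where the pin starts, on the base's top at trough y = -125 mm. Three more such holes in an index strip follow along +y, nominally 36, 72 and 108 mm from it. The strip is screwed down through slots, so that all three together may sit up to 7 mm off either way along y; their place is not measured, only roughly seen between the runners of the sliding end
- end: Sliding end, slides along trough y (120 mm to the books, 12 mm back), friction about 3 N, stays where left. Origin on the base's top under its bore, axes as the trough's. Two runners 34 mm wide, 8 mm high (centres x = +-37 mm, y = -30 to 66 mm) carry a bored steel block 40 (x) by 36 by 24 mm high at the origin and a wooden panel 120 mm wide, 130 mm high, at y = 66 to 78 mm
- end_bore (a point): Centre of the top mouth of the block's vertical 13 mm bore, 24 mm above the end's origin; the bore is 24 mm deep and opens straight on to the strip
- end_face (a point): Middle of the panel's face towards the books, 78 mm along +y from the bore
- pin: Steel detent pin with T-handle, upright in the block at the start, 120 g. Origin on its axis at the underside of its collar (24 mm wide, 4 mm thick), z up to the handle. Shaft 12 mm thick, 41 mm long below the collar, its end chamfered 1 mm. Home is collar on block, balls locked below the strip. Lifted 17 mm the tip is clear of the steel top; lifted 41 mm it leaves the block
- pin_tip (a point): Tip of the pin's shaft, 41 mm below its collar. 8 mm above it two spring-loaded balls stand 2 mm proud of the shaft on its x sides. Pushing them into a bore or pulling them out of the hole takes about 10 to 15 N, sliding them in a bore 1 to 2 N. With the pin lifted 18 to 30 mm the tip is free of the strip and still in the block, and the pin can draw the sliding end along
- pin_bar (a point): Centre of the pin's handle bar, 26 mm above the pin's origin. The bar is 14 mm (pin x) by 46 mm (pin y) by 16 mm high, to be gripped across its 14 mm from above; 14 mm of thin stem are free between bar and collar
- book_a: First book of the row, next to the sliding end, standing loose on the base: 38 mm thick (y), 135 mm deep, 190 mm high, origin under its centre, axes as the trough's; two more books and a fixed wooden stop follow behind it. 450 g
- row_face (a point): Middle of the face of that first book that looks at the sliding end; its gap to end_face is what is to be closed up
- book_b: Second book of the row, 30 mm thick, 180 mm high, origin under its centre; leave alone
- book_c: Third book of the row, 26 mm thick, 186 mm high, origin under its centre; leave alone
- volume: The volume that was taken out, lying flat on the table, 135 by 190 by 32 mm, origin under its centre; leave alone
- bowl: Blue ceramic bowl, 110 mm wide, 45 mm high, origin under its centre; leave alone
- magnifier: Reading glass lying on the table, lens 76 mm wide, handle 80 mm, origin at the lens; leave alone
There are look-alikes about, which are no part of the job. Of the things shaped like the pin, the steel one is meant.

How it is judged (in metres and radians):
On the way, in this order (a step that is already met when the one before it is completed fails the run):
1. the pin is pulled clear of the loading hole (z of pin in the frame of trough above 0.072 m), for 0.1 s.
2. the sliding end is closed up to within 42 mm of the row (y of row_face in the frame of end_face below 0.042 m), for 0.1 s.
At the end, for the whole second after the job is handed in: The sliding end stands less than 42 mm from the first book (one hole spacing of 36 mm and a little), the pin stands upright in its block with its collar within 1.8 mm of the block's top and its axis within 3 mm of the bore's, so that it locks through the strip, and it is at rest and released (y of row_face in the frame of end_face below 0.042 m and z of pin in the frame of end_bore below 0.0018 m and horizontal distance between pin and end_bore below 0.003 m and angle between pin's own z axis and vertical below 0.07 rad and linear speed of pin below 0.02 m/s); the robot touches nothing.
It fails at once if the pin is pressed, pulled or dragged against the trough or its sliding end with more than 40 N (contact force between pin and trough above 40 N).
It fails at once if the row of books is shoved: a book moves more than 8 mm (distance of any of book_a, book_b, book_c from where it was at the start of the episode above 0.008 m).
It fails at once if the volume, the bowl or the magnifier is moved more than 15 mm (distance of any of volume, bowl, magnifier from where it was at the start of the episode above 0.015 m).
It also fails if it takes over 64 s, if anything falls off the work surface, if the arm or the gripper's body presses on something with over 40 N, if the wrist force passes 120 N, or if a joint passes its speed limit or range.

## Working session

There is one attempt and no reset: what is moved stays moved. The work goes in short steps, Python scripts to look and compute and a tool call to move; the robot and the scene stay as the last step left them, time stands still between calls to the robot, and variables do not carry over. Pictures are saved under pics/ and viewed, at most 10 in all, crops included, and the job is handed in when it is done.

Besides the shell and the picture viewer there is one more tool, called after "Emit:" by a JSON object that holds its "op" and its "data", one argument or row to a line. move_arm: Moves the arm, as the interface text tells. Its arguments: {"type":"object","properties":{"motion":{"type":"array","items":{"type":"array","items":{"type":"number"}}},"grip_force":{"type":"number"}},"required":["motion"]}

```bash
mkdir -p pics; cat > h.py <<'E'
import numpy as np, cv2
from rig import sensors, grab_frame, camera_params, order
def save(name,fn):
    p,d=grab_frame(name); c=camera_params(name)
    cv2.imwrite('pics/%s.png'%fn,p[:,:,::-1]); np.savez('pics/%s.npz'%fn,p=p,d=d,K=c['camera_matrix'],T=c['world_from_camera'])
    return p,d
def load(fn):
    z=np.load('pics/%s.npz'%fn); return z['p'],z['d'],z['K'],z['T']
def pts(d,K,T):
    v,u=np.indices(d.shape); P=np.stack([(u-K[0,2])/K[0,0]*d,(v-K[1,2])/K[1,1]*d,d],-1)
    return P@T[:3,:3].T+T[:3,3]
def plane(u,v,z,K,T):
    r=T[:3,:3]@np.array([(u-K[0,2])/K[0,0],(v-K[1,2])/K[1,1],1]); o=T[:3,3]
    return o+r*(z-o[2])/r[2]
E
python3 - <<'E'
from h import *
for n in ['scene','side','wrist']:
    save(n,n+'0'); c=camera_params(n); print(n,np.round(c['camera_matrix'],1).tolist(),np.round(c['world_from_camera'],3).tolist())
print(sensors.sense())
a=cv2.imread('pics/scene0.png');b=cv2.imread('pics/side0.png')
E
```

```text
scene [[450.1, 0.0, 314.8], [0.0, 450.1, 242.5], [0.0, 0.0, 1.0]] [[0.15, 0.681, -0.716, 1253.427], [0.989, -0.098, 0.114, -207.155], [0.008, -0.725, -0.688, 791.447], [0.0, 0.0, 0.0, 1.0]]
side [[546.6, 0.0, 315.2], [0.0, 546.6, 239.6], [0.0, 0.0, 1.0]] [[0.841, -0.51, 0.18, 416.45], [-0.541, -0.788, 0.295, -349.425], [-0.009, -0.346, -0.938, 990.492], [0.0, 0.0, 0.0, 1.0]]
wrist [[347.1, 0.0, 321.9], [0.0, 347.1, 239.5], [0.0, 0.0, 1.0]] [[1.0, 0.001, -0.001, 625.382], [0.001, -0.957, -0.29, 73.663], [-0.001, 0.29, -0.957, 372.847], [0.0, 0.0, 0.0, 1.0]]
{'clock': 0.15, 'qpos': array([-2.38479230e-03,  3.53515311e-01,  1.63395386e+00,  2.21748995e-07,
        1.15519655e+00, -2.39622569e-03]), 'qvel': array([-0.00027256, -0.00068031, -0.00284679,  0.00056472, -0.00201074,
       -0.00222962]), 'joint_efforts': array([-7.39769093e-04, -6.05638933e+01, -3.42338884e+01, -2.29960733e-05,
        6.16452831e-03, -4.00942213e-05]), 'eef_pos': array([6.24640912e+02, 1.04321301e-02, 2.30721783e+02]), 'tcp_rot': array([-3.14051959e+00, -2.77407964e-06,  1.57080767e+00]), 'contact_force': array([-0.24909353,  0.35707582,  0.76185399]), 'wrist_torque': array([ 0.00687968, -0.00174614,  0.00753044]), 'grasp_force': 0.0, 'opening': 1.0018791786349133}
```

View pics/scene0.png

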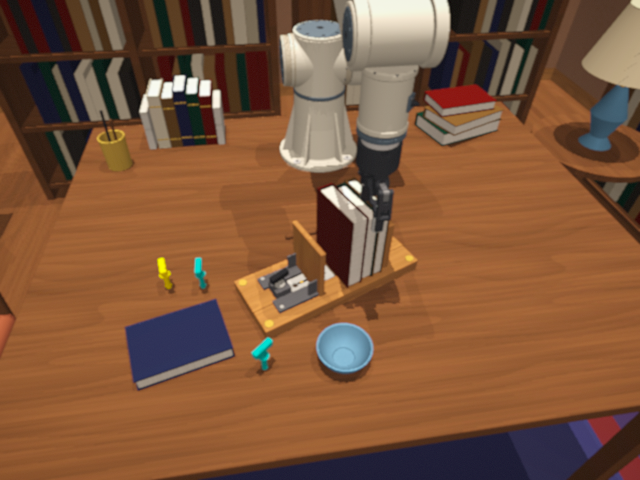

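View pics/side0.png

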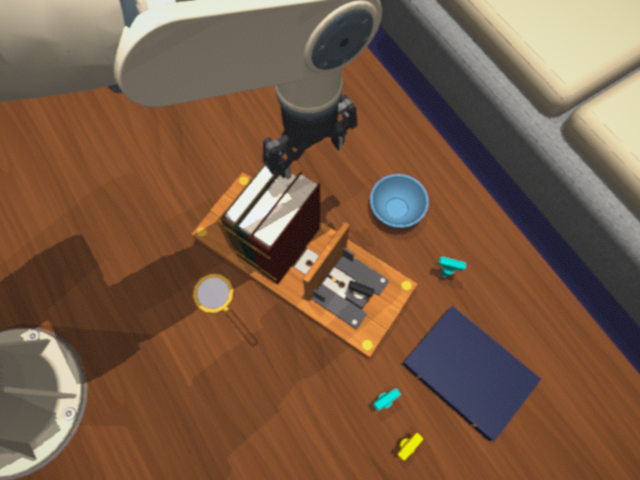

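The scene and side views show the trough with the sliding end, its runners and the dark T-handle at about side (358,288) and scene (290,280). Brass corner marks are at side (243,180), (201,232), (406,285) and (368,345).

```bash
python3 - <<'E'
from h import *
for n in ['side0','scene0']:
    p,d,K,T=load(n); P=pts(d,K,T)
    hsv=cv2.cvtColor(p,cv2.COLOR_RGB2HSV)
    m=((hsv[...,0]>18)&(hsv[...,0]<32)&(hsv[...,1]>120)&(hsv[...,2]>150)).astype(np.uint8)
    k,l,s,c=cv2.connectedComponentsWithStats(m)
    for i in range(1,k):
        if s[i,4]>12:
            q=P[l==i]; print(n,c[i].round(1),s[i,4],plane(*c[i],32,K,T).round(1),np.median(q,0).round(1))
p,d,K,T=load('side0');P=pts(d,K,T)
for u,v in [(358,288),(335,285),(340,245),(300,190),(345,275),(368,278)]: print(u,v,P[v,u].round(1),p[v,u])
a=cv2.resize(cv2.imread('pics/side0.png')[230:350,290:420],None,fx=5,fy=5,interpolation=cv2.INTER_CUBIC)[:600]
b=cv2.resize(cv2.imread('pics/scene0.png')[220:340,225:345],None,fx=5,fy=5,interpolation=cv2.INTER_CUBIC)
cv2.imwrite('pics/c1.png',a)
cv2.imwrite('pics/c2.png',b)
E
```

```text
side0 [243.4 180.4] 64 [549.5 131.4  32. ] [548.8 130.4  34.4]
side0 [201.3 231.6] 59 [429.2  82.   32. ] [429.2  80.5  33.8]
side0 [214.5 296.2] 346 [389.3 -40.8  32. ] [390.1 -41.    8.7]
side0 [406.1 285. ] 92 [ 691.3 -211.    32. ] [ 690.1 -211.5   34.4]
side0 [367.  344.5] 104 [ 570.9 -261.1   32. ] [ 570.5 -261.4   33.9]
side0 [409.6 445.6] 370 [ 535.8 -434.6   32. ] [ 530.9 -431.    75.6]
scene0 [111.7 137.8] 153 [-115.1 -656.1   32. ] [  -7.7 -615.7   98.5]
scene0 [408.8 257.7] 43 [546.3 131.7  32. ] [547.5 131.5  33.8]
scene0 [163.4 271.2] 270 [ 508.3 -438.7   32. ] [ 533.1 -431.8   47. ]
scene0 [242.3 282.1] 51 [ 567.4 -261.4   32. ] [ 569.1 -261.4   34. ]
scene0 [268.6 323.3] 66 [ 688.6 -211.6   32. ] [ 690.3 -211.5   33.8]
358 288 [ 603.  -179.5   90.1] [60 57 59]
335 285 [ 583.  -141.6   33.4] [226 219 205]
340 245 [ 612.  -108.5  126.7] [83 53 33]
300 190 [588.8 -25.4 220.6] [168 155 140]
345 275 [ 608.4 -136.1   34.8] [198 189 177]
368 278 [ 638.8 -164.6   41.2] [100  97  96]
```

View pics/c1.png

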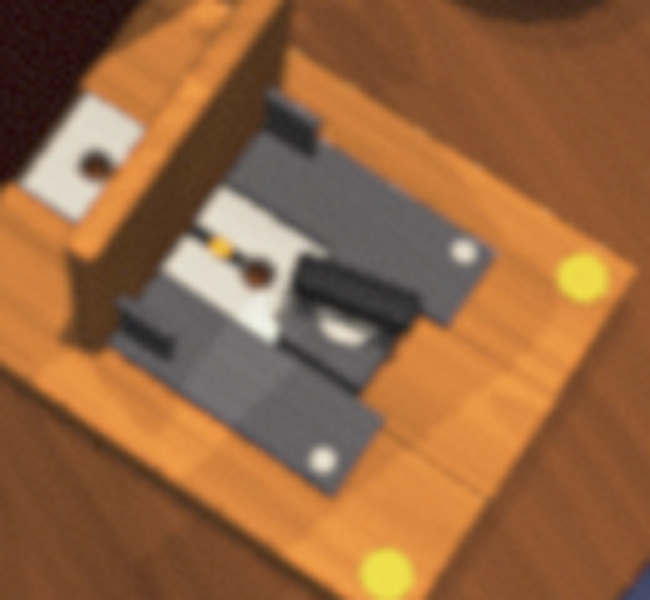

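View pics/c2.png

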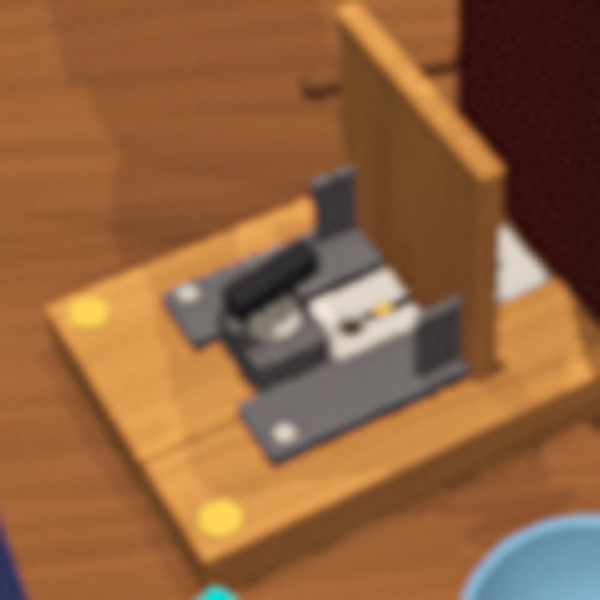

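Side crop: two strip holes show, at full-image (341.6,284.6) and (309.2,262.6), and the bar lies along the block at about (361,289). Scene crop: the same bar and first strip hole at scene (295,285). Next I measure the bar, the holes and the book face in trough axes.

```bash
cat >> h.py <<'E'
a0=np.arctan2(342.4,-141.8)-np.pi/2
R0=np.array([[np.cos(a0),-np.sin(a0)],[np.sin(a0),np.cos(a0)]])
def tr(P,c=(559.5,-64.7)):
    P=np.array(P,float).copy(); P[...,:2]=(P[...,:2]-np.array(c))@R0; return P
E
python3 - <<'E'
from h import *
print(a0)
for n in ['side0','scene0']:
    p,d,K,T=load(n); P=pts(d,K,T); Q=tr(P)
    near=(abs(Q[...,0])<40)&(abs(Q[...,1]+125)<45)
    m=near&(Q[...,2]>84)&(Q[...,2]<98)
    cnt=max(cv2.findContours(m.astype(np.uint8),0,1)[0],key=cv2.contourArea)
    q=P[m]; r=cv2.minAreaRect(q[:,:2].astype(np.float32)); print(n,'bar',m.sum(),r,np.median(q,0),tr([*r[0],90]))
    # ray bar dark top: 
    print('bar px',np.argwhere(m).mean(0)[::-1], tr(plane(*np.argwhere(m).mean(0)[::-1],90,K,T)))
    pan=(abs(Q[...,0])<60)&(Q[...,1]>-75)&(Q[...,1]<-35)&(Q[...,2]>70)&(Q[...,2]<175)
    print('panel',np.percentile(Q[pan][:,1],[2,10,50,90,98]),np.percentile(Q[pan][:,2],[50,98]))
    bk=(abs(Q[...,0])<66)&(Q[...,1]>-30)&(Q[...,1]<110)&(Q[...,2]>60)&(Q[...,2]<230)
    h,e=np.histogram(Q[bk][:,1],bins=np.arange(-30,111,5)); print(dict(zip(e.astype(int),h)))
    face=bk&(Q[...,2]<170)&(Q[...,1]<40); print('face',np.percentile(Q[face][:,1],[5,25,50,75,95]) if face.sum() else 0)
    wht=(abs(Q[...,0])<20)&(Q[...,2]<40)&(Q[...,2]>28)&(p.min(-1)>150)
    print('white y',np.percentile(Q[wht][:,1],[0,2,98,100]),np.percentile(Q[wht][:,0],[2,98]))
    dk=(abs(Q[...,0])<10)&(Q[...,2]<45)&(abs(Q[...,1]+50)<60)&(p.max(-1)<150)
    k,l,s,c=cv2.connectedComponentsWithStats(dk.astype(np.uint8))
    for i in range(1,k):
        if s[i,4]>3: print('dark',c[i],s[i,4],tr(plane(*c[i],32,K,T)).round(1))
p,d,K,T=load('side0')
for u,v in [(341.6,284.6),(309.2,262.6)]: print(tr(plane(u,v,32,K,T)))
p,d,K,T=load('scene0'); print(tr(plane(295,285,32,K,T)))
E
```

```text
0.3926324614229544
side0 bar 234 ((607.5739135742188, -181.53175354003906), (15.216981887817383, 45.71699142456055), 35.98219299316406) [ 606.87922979 -181.96109858   90.74405441] [  -0.28665514 -126.33557547   90.        ]
bar px [360.85897436 287.85470085] [  -0.71265097 -126.54776865   90.        ]
panel [-68.73001851 -60.51176402 -59.81031992 -51.36312778 -49.2293803 ] [148.45025078 165.36771163]
{np.int64(-30): np.int64(0), np.int64(-25): np.int64(0), np.int64(-20): np.int64(0), np.int64(-15): np.int64(0), np.int64(-10): np.int64(0), np.int64(-5): np.int64(0), np.int64(0): np.int64(380), np.int64(5): np.int64(1705), np.int64(10): np.int64(278), np.int64(15): np.int64(281), np.int64(20): np.int64(271), np.int64(25): np.int64(272), np.int64(30): np.int64(281), np.int64(35): np.int64(303), np.int64(40): np.int64(232), np.int64(45): np.int64(144), np.int64(50): np.int64(286), np.int64(55): np.int64(278), np.int64(60): np.int64(268), np.int64(65): np.int64(256), np.int64(70): np.int64(415), np.int64(75): np.int64(205), np.int64(80): np.int64(258), np.int64(85): np.int64(257), np.int6
[... 1449 characters left out ...]
.int64(160), np.int64(65): np.int64(155), np.int64(70): np.int64(228), np.int64(75): np.int64(62), np.int64(80): np.int64(83), np.int64(85): np.int64(91), np.int64(90): np.int64(102), np.int64(95): np.int64(114), np.int64(100): np.int64(6), np.int64(105): np.int64(32)}
face [ 4.45742653  5.21816086  5.82482661  7.01828825 33.97826678]
white y [-100.58591915  -98.49523101    0.67234842    2.01007472] [-19.71097146  18.91492329]
dark [330.15 267.3 ] 20 [-5.8  9.1 32. ]
dark [305.41666667 278.66666667] 12 [ -4.6 -58.   32. ]
dark [296.  283.8] 5 [ -2.1 -83.8  32. ]
[ 3.81541918e-02 -8.92452830e+01  3.20000000e+01]
[  0.95262525 -16.89305197  32.        ]
[ -0.12260166 -87.45479382  32.        ]
```

Measured in trough axes: bore and pin y ≈ -125.7, first strip hole ≈ +36.5 mm from it, third ≈ +108.8. The gap to the book is ≈ 53 mm, so hole 1 is the target and leaves about 16 mm. The pin is yawed about 12° from the trough, so I'll turn the tool with its camera away from the books and go above the pin.

Emit:
{"op": "move_arm", "data": {
  "motion": [
    [0,0,0.175,0,0,-0.04,0.085],
    [0,0,0.35,-0.03,0,-0.05,0.085],
    [0,0,0.525,-0.07,-0.005,-0.05,0.085],
    [0,0,0.7,-0.11,-0.01,-0.05,0.085],
    [0,0,0.875,-0.15,-0.017,-0.05,0.085],
    [0,0,1.05,-0.18,-0.017,-0.05,0.085],
    [0,0,1.225,-0.18,-0.017,-0.05,0.085],
    [0,0,1.4,-0.18,-0.017,-0.05,0.085]
  ]
}}

```text
clock: 1.15
eef_pos: [607.7, -180.6, 280.9]
tcp_rot: [-3.141, 0.001, 0.164]
contact_force: [-0.1, 0.2, -0.6]
opening: 0.997
grasp_force: 0.0
```

Emit:
{"op": "move_arm", "data": {
  "motion": [
    [0,0,0.175,0,0,0,0.085],
    [0,0,0.35,0,0,0,0.07],
    [0,0,0.525,0,0,0,0.06],
    [0,0,0.7,0,0,0,0.05],
    [0,0,0.875,0,0,0,0.05],
    [0,0,1.05,0,0,0,0.05],
    [0,0,1.15,0,0,0,0.05],
    [0,0,1.15,0,0,0,0.05]
  ]
}}

```text
clock: 2.15
eef_pos: [607.9, -180.0, 281.0]
tcp_rot: [3.141, 0.0, -0.978]
contact_force: [0.3, -0.5, 0.1]
opening: 0.583
grasp_force: 0.0
```

```bash
python3 - <<'E'
from h import *
s=sensors.sense(); print(s['eef_pos'],s['tcp_rot'],s['qpos'],s['contact_force'])
p,d=save('wrist','w1'); p,d,K,T=load('w1'); print(T.round(3).tolist())
Q=tr(pts(d,K,T)); P=pts(d,K,T)
m=(abs(Q[...,0])<40)&(abs(Q[...,1]+125)<45)&(Q[...,2]>84)&(Q[...,2]<98)
q=P[m]; print(m.sum(),cv2.minAreaRect(q[:,:2].astype(np.float32)),np.median(q[:,2]))
c=max(cv2.findContours(m.astype(np.uint8),0,1)[0],key=cv2.contourArea)
r=cv2.minAreaRect(c); print(r); b=[plane(*x,90,K,T)[:2] for x in cv2.boxPoints(r)]; print(np.round(b,1).tolist(),np.mean(b,0))
E
```

```text
[ 607.85771347 -179.96325153  280.98062792] [ 3.14126242e+00  4.23220202e-04 -9.78469539e-01] [-2.90213171e-01  3.26330755e-01  1.55874434e+00  1.44772234e-05
  1.25705419e+00  2.25904815e+00] [ 0.28184118 -0.51541343  0.08471368]
[[-0.828, -0.536, -0.163, 649.864], [-0.56, 0.793, 0.24, -241.433], [0.0, 0.29, -0.957, 423.135], [0.0, 0.0, 0.0, 1.0]]
631 ((608.2478637695312, -180.22805786132812), (13.95014476776123, 46.17306137084961), 34.5724983215332) 89.10639084088746
((322.0, 212.0), (46.0, 14.0), 90.0)
[[627.2, -196.3], [616.0, -203.8], [590.1, -165.9], [601.6, -158.0]] [ 608.72868541 -181.00063543]
```

View pics/w1.png

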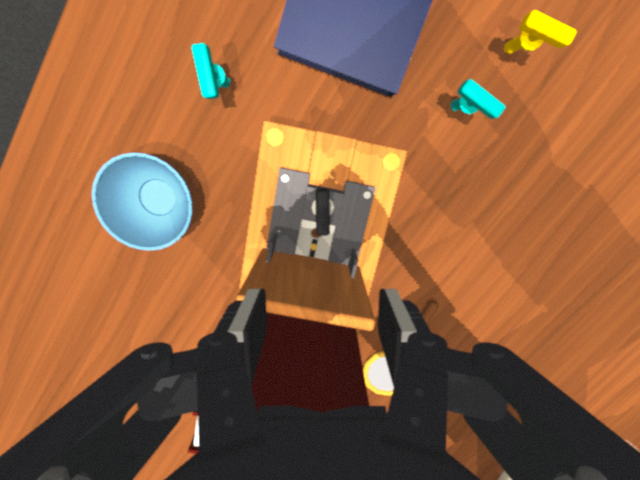

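The wrist view shows the steel pin's bar at (322,212), aligned with the tool, with the brass marks, runners and a strip hole below it. The tool is within 1 mm of the bar, so I descend.

Emit:
{"op": "move_arm", "data": {
  "motion": [
    [0,0,0,0,0,0.04,0.05],
    [0,0,0,0,0,0.085,0.05],
    [0,0,0,0,0,0.125,0.05],
    [0,0,0,0,0,0.16,0.05],
    [0,0,0,0,0,0.185,0.05],
    [0,0,0,0,0,0.203,0.05],
    [0,0,0,0,0,0.213,0.05],
    [0,0,0,0,0,0.217,0.05]
  ]
}}

```text
clock: 3.2
eef_pos: [608.2, -180.0, 64.2]
tcp_rot: [-3.142, -0.0, -0.979]
contact_force: [-0.1, -0.6, 0.2]
opening: 0.585
grasp_force: 0.0
```

Emit:
{"op": "move_arm", "data": {
  "motion": [
    [0,0,0,0,0,0,0.03],
    [0,0,0,0,0,0,0.02],
    [0,0,0,0,0,0,0.01],
    [0,0,0,0,0,0,0.01],
    [0,0,0,0,0,0,0.005],
    [0,0,0,0,0,0,0.005]
  ],
  "grip_force": 50
}}

```text
clock: 3.95
eef_pos: [608.5, -180.1, 65.1]
tcp_rot: [-3.141, -0.001, -0.979]
contact_force: [-1.2, -0.2, 6.4]
opening: 0.156
grasp_force: 49.1
```

Emit:
{"op": "move_arm", "data": {
  "motion": [
    [0,0,0,0,0,-0.001,0.005],
    [0,0,0,0,0,-0.002,0.005],
    [0,0,0,0,0,-0.003,0.005],
    [0,0,0,0,0,-0.004,0.005]
  ]
}}

```text
clock: 4.45
eef_pos: [607.5, -179.9, 67.3]
tcp_rot: [3.141, 0.001, -0.979]
contact_force: [2.8, -1.6, -12.6]
opening: 0.153
grasp_force: 48.9
```

Emit:
{"op": "move_arm", "data": {
  "motion": [
    [0,0,0,0,0,-0.001,0.005],
    [0,0,0,0,0,-0.002,0.005],
    [0,0,0,0,0,-0.003,0.005],
    [0,0,0,0,0,-0.004,0.005]
  ]
}}

```text
clock: 4.95
eef_pos: [608.1, -180.0, 72.7]
tcp_rot: [-3.141, -0.0, -0.979]
contact_force: [0.7, -0.0, -4.0]
opening: 0.156
grasp_force: 50.3
```

Emit:
{"op": "move_arm", "data": {
  "motion": [
    [0,0,0,0,0,-0.002,0.005],
    [0,0,0,0,0,-0.005,0.005],
    [0,0,0,0,0,-0.008,0.005],
    [0,0,0,0,0,-0.011,0.005],
    [0,0,0,0,0,-0.014,0.005],
    [0,0,0,0,0,-0.016,0.005],
    [0,0,0,0,0,-0.016,0.005]
  ]
}}

```text
clock: 5.82
eef_pos: [608.3, -180.0, 88.9]
tcp_rot: [-3.141, -0.001, -0.979]
contact_force: [0.4, -1.3, 0.3]
opening: 0.148
grasp_force: 50.8
```

```bash
python3 - <<'E'
from h import *
s=sensors.sense(); print(s['eef_pos'],s['contact_force'],s['wrist_torque'])
for n in ['side','scene']:
    p,d=save(n,n+'1'); p,d,K,T=load(n+'1'); Q=tr(pts(d,K,T))
    m=(abs(Q[...,0])<8)&(abs(Q[...,1]+125)<30)&(Q[...,2]>70)&(Q[...,2]<140)
    pan=(abs(Q[...,0])<60)&(Q[...,1]>-75)&(Q[...,1]<-35)&(Q[...,2]>70)&(Q[...,2]<150)
    print(n,np.median(Q[pan][:,1]))
a=cv2.imread('pics/side1.png')[220:340,290:420];b=cv2.imread('pics/scene1.png')[210:330,220:350]
cv2.imwrite('pics/c3.png',cv2.resize(np.vstack([a,b]),None,fx=2.5,fy=2.5,interpolation=cv2.INTER_CUBIC))
E
```

```text
[ 608.3371157  -180.02980588   88.87052631] [ 0.42598216 -1.29534292  0.30876769] [-0.13842869  0.00724341  0.03377369]
side -60.05592921870445
scene -59.78536115690102
```

View pics/c3.png

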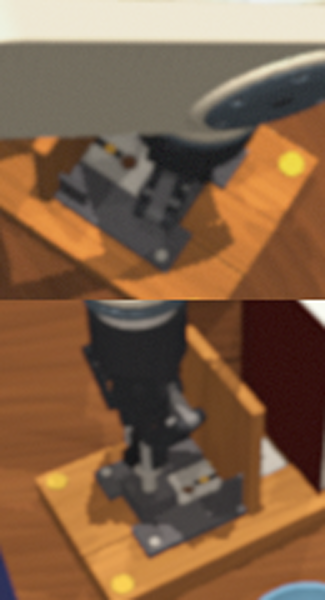

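Top (side view) the gripper is over the block, and bottom (scene view) the pin's shaft stands raised in the block with the first strip hole beside it. The panel hasn't moved. Next I draw the end 36.5 mm along trough +y.

Emit:
{"op": "move_arm", "data": {
  "motion": [
    [0,0,0,-0.003,-0.0006,0,0.005],
    [0,0,0,-0.008,-0.0016,0,0.005],
    [0,0,0,-0.013,-0.0026,0,0.005],
    [0,0,0,-0.018,-0.0036,0,0.005],
    [0,0,0,-0.023,-0.0046,0,0.005],
    [0,0,0,-0.028,-0.0056,0,0.005],
    [0,0,0,-0.033,-0.0066,0,0.005],
    [0,0,0,-0.0358,-0.0072,0,0.005]
  ]
}}

```text
clock: 6.92
eef_pos: [593.8, -145.9, 88.2]
tcp_rot: [3.142, 0.0, -0.979]
contact_force: [1.5, -1.9, -0.7]
opening: 0.15
grasp_force: 50.7
```

Emit:
{"op": "move_arm", "data": {
  "motion": [
    [0,0,0,0,0,0,0.005],
    [0,0,0,0,0,0,0.005]
  ]
}}

```text
clock: 7.18
eef_pos: [593.6, -146.0, 88.1]
tcp_rot: [3.141, 0.001, -0.979]
contact_force: [0.5, -0.7, -0.2]
opening: 0.152
grasp_force: 50.7
```

```bash
python3 - <<'E'
from h import *
s=sensors.sense(); print(s['eef_pos'],s['contact_force'],s['wrist_torque'],tr(s['eef_pos'])-tr([608.34,-180.03,0]))
for n in ['side','scene']:
    p,d=save(n,n+'2'); p,d,K,T=load(n+'2'); Q=tr(pts(d,K,T))
    pan=(abs(Q[...,0])<60)&(Q[...,1]>-45)&(Q[...,1]<0)&(Q[...,2]>70)&(Q[...,2]<150)
    bk=(abs(Q[...,0])<60)&(Q[...,1]>-5)&(Q[...,1]<20)&(Q[...,2]>165)&(Q[...,2]<215)
    print(n,np.percentile(Q[pan][:,1],[10,25,50,75]),np.median(Q[bk][:,1]))
E
```

```text
[ 593.63718861 -145.98221245   88.07021448] [ 0.54251064 -0.66733332 -0.22561939] [-0.01469507 -0.23866609  0.02098206] [-0.55657276 37.08253937 88.07021448]
side [-26.30241311 -23.37005917 -23.02271954 -22.72153248] 5.4048279082609465
scene [-23.86833869 -23.38042946 -22.76172152 -22.20799581] 5.62502274704366
```

The end moved 37.0 mm, so the bore is at y ≈ -88.9 and the gap about 16 mm. Now I lower by feel.

Emit:
{"op": "move_arm", "data": {
  "motion": [
    [0,0,0,0,0,0.001,0.005],
    [0,0,0,0,0,0.002,0.005],
    [0,0,0,0,0,0.003,0.005],
    [0,0,0,0,0,0.004,0.005],
    [0,0,0,0,0,0.005,0.005],
    [0,0,0,0,0,0.006,0.005]
  ]
}}

```text
clock: 8.02
eef_pos: [594.0, -146.3, 82.2]
tcp_rot: [3.142, 0.0, -0.979]
contact_force: [-0.6, 1.1, 1.7]
opening: 0.145
grasp_force: 50.9
```

Emit:
{"op": "move_arm", "data": {
  "motion": [
    [0,0,0,0,0,0.0005,0.005],
    [0,0,0,0,0,0.001,0.005],
    [0,0,0,0,0,0.0015,0.005],
    [0,0,0,0,0,0.002,0.005]
  ]
}}

```text
clock: 8.52
eef_pos: [594.0, -146.3, 80.3]
tcp_rot: [3.142, 0.0, -0.979]
contact_force: [0.1, -0.2, 1.4]
opening: 0.155
grasp_force: 50.9
```

Emit:
{"op": "move_arm", "data": {
  "motion": [
    [0,0,0,0,0,0.0005,0.005],
    [0,0,0,0,0,0.001,0.005],
    [0,0,0,0,0,0.0015,0.005],
    [0,0,0,0,0,0.002,0.005]
  ]
}}

```text
clock: 9.02
eef_pos: [594.0, -146.3, 78.3]
tcp_rot: [-3.142, -0.0, -0.979]
contact_force: [-0.0, -0.7, 0.9]
opening: 0.155
grasp_force: 50.9
```

Emit:
{"op": "move_arm", "data": {
  "motion": [
    [0,0,0,0,0,0.0005,0.005],
    [0,0,0,0,0,0.001,0.005],
    [0,0,0,0,0,0.0015,0.005],
    [0,0,0,0,0,0.002,0.005]
  ]
}}

```text
clock: 9.52
eef_pos: [594.0, -146.3, 76.3]
tcp_rot: [-3.142, 0.0, -0.979]
contact_force: [0.3, 0.2, 0.4]
opening: 0.155
grasp_force: 50.9
```

The pin is past the strip's surface with next to no force, so it is in the hole. I continue down.

Emit:
{"op": "move_arm", "data": {
  "motion": [
    [0,0,0,0,0,0.001,0.005],
    [0,0,0,0,0,0.002,0.005],
    [0,0,0,0,0,0.003,0.005],
    [0,0,0,0,0,0.004,0.005],
    [0,0,0,0,0,0.005,0.005],
    [0,0,0,0,0,0.006,0.005],
    [0,0,0,0,0,0.007,0.005]
  ]
}}

```text
clock: 10.4
eef_pos: [594.0, -146.3, 69.2]
tcp_rot: [3.142, 0.0, -0.979]
contact_force: [0.2, 0.9, 0.2]
opening: 0.155
grasp_force: 50.9
```

Emit:
{"op": "move_arm", "data": {
  "motion": [
    [0,0,0,0,0,0.0007,0.005],
    [0,0,0,0,0,0.0014,0.005],
    [0,0,0,0,0,0.0021,0.005],
    [0,0,0,0,0,0.0028,0.005]
  ]
}}

```text
clock: 10.9
eef_pos: [593.9, -146.3, 66.3]
tcp_rot: [3.141, 0.0, -0.979]
contact_force: [0.8, 0.3, -1.3]
opening: 0.154
grasp_force: 50.5
```

Emit:
{"op": "move_arm", "data": {
  "motion": [
    [0,0,0,0,0,0.0005,0.005],
    [0,0,0,0,0,0.001,0.005],
    [0,0,0,0,0,0.001,0.005]
  ]
}}

```text
clock: 11.28
eef_pos: [594.1, -146.3, 65.6]
tcp_rot: [-3.142, -0.0, -0.979]
contact_force: [0.9, 0.6, -1.7]
opening: 0.147
grasp_force: 50.6
```

Emit:
{"op": "move_arm", "data": {
  "motion": [
    [0,0,0,0,0,0.0004,0.005],
    [0,0,0,0,0,0.0008,0.005],
    [0,0,0,0,0,0.0008,0.005]
  ]
}}

```text
clock: 11.65
eef_pos: [594.1, -146.3, 65.1]
tcp_rot: [-3.141, -0.0, -0.979]
contact_force: [-3.2, 1.3, 5.5]
opening: 0.153
grasp_force: 51.4
```

```bash
python3 - <<'E'
from h import *
s=sensors.sense(); print(s['eef_pos'],s['contact_force'],s['wrist_torque'])
a=[]
for n,(y0,y1,x0,x1) in dict(scene=(210,310,230,340)).items():
    p,d=save(n,n+'3'); a=cv2.imread('pics/%s3.png'%n)[y0:y1,x0:x1]
cv2.imwrite('pics/c4.png',cv2.resize(a,None,fx=6,fy=6,interpolation=cv2.INTER_CUBIC))
E
```

```text
[ 594.09940564 -146.31852106   65.12791038] [-3.20147951  1.33810393  5.53132214] [0.24137017 0.39237743 0.0356075 ]
```

View pics/c4.png

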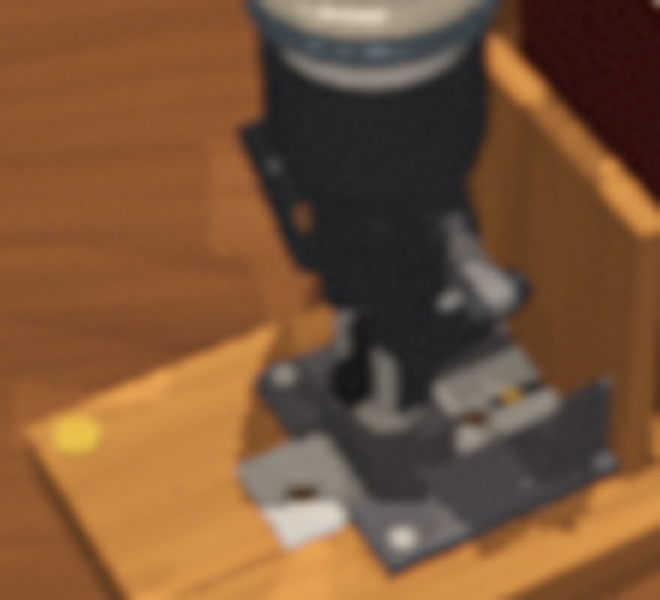

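The collar looks to be on the block, with the next hole pattern visible ahead at scene (308,279) and the loading plate behind. I press slightly to confirm.

Emit:
{"op": "move_arm", "data": {
  "motion": [
    [0,0,0,0,0,0.0005,0.005],
    [0,0,0,0,0,0.001,0.005],
    [0,0,0,0,0,0.001,0.005]
  ]
}}

```text
clock: 12.08
eef_pos: [594.2, -146.4, 65.0]
tcp_rot: [-3.141, -0.0, -0.979]
contact_force: [-4.5, 1.4, 15.1]
opening: 0.151
grasp_force: 53.0
```

Emit:
{"op": "move_arm", "data": {
  "motion": [
    [0,0,0,0,0,-0.001,0.005],
    [0,0,0,0,0,-0.0015,0.005],
    [0,0,0,0,0,-0.0015,0.03],
    [0,0,0,0,0,-0.0015,0.05],
    [0,0,0,0,0,-0.0015,0.05],
    [0,0,0,0,0,-0.0015,0.05],
    [0,0,0,0,0,-0.0015,0.05]
  ]
}}

```text
clock: 12.95
eef_pos: [594.0, -146.3, 65.2]
tcp_rot: [3.142, 0.0, -0.979]
contact_force: [0.5, -0.6, 0.0]
opening: 0.59
grasp_force: 0.0
```

Emit:
{"op": "move_arm", "data": {
  "motion": [
    [0,0,0,0,0,-0.005,0.05],
    [0,0,0,0,0,-0.02,0.05],
    [0,0,0,0,0,-0.05,0.05],
    [0,0,0,0,0,-0.09,0.05],
    [0,0,0,0,0,-0.13,0.05],
    [0,0,0,0,0,-0.17,0.05],
    [0,0,0,0,0,-0.2,0.05],
    [0,0,0,0,0,-0.2,0.05]
  ]
}}

```text
clock: 13.95
eef_pos: [595.5, -146.6, 269.2]
tcp_rot: [-3.138, -0.005, -0.979]
contact_force: [-1.1, -0.0, 0.2]
opening: 0.585
grasp_force: 0.0
```

```bash
python3 - <<'E'
from h import *
s=sensors.sense(); print(s['eef_pos'],s['contact_force'],s['opening'])
for n in ['wrist','side','scene']:
    p,d=save(n,n+'4'); p,d,K,T=load(n+'4'); P=pts(d,K,T);Q=tr(P)
    m=(abs(Q[...,0])<30)&(abs(Q[...,1]+89)<30)&(Q[...,2]>78)&(Q[...,2]<120)
    m&=p.max(-1)<110
    q=P[m]
    if len(q)>20:
        r=cv2.minAreaRect(q[:,:2].astype(np.float32)); print(n,m.sum(),r,tr([*r[0],90]),np.percentile(q[:,2],[20,50,80]))
    pan=(abs(Q[...,0])<60)&(Q[...,1]>-45)&(Q[...,1]<0)&(Q[...,2]>70)&(Q[...,2]<150)
    print(np.median(Q[pan][:,1]))
    bk=(abs(Q[...,0])<60)&(Q[...,1]>-5)&(Q[...,1]<20)&(Q[...,2]>165)&(Q[...,2]<215); print(np.median(Q[bk][:,1]))
a=cv2.imread('pics/side4.png')[220:340,270:420]
cv2.imwrite('pics/c5.png',cv2.resize(a,None,fx=5,fy=5,interpolation=cv2.INTER_CUBIC))
E
```

```text
[ 595.4888233  -146.62824162  269.22496031] [-1.06749308 -0.04451218  0.19973781] 0.5853543947991111
wrist 642 ((592.9487915039062, -146.29440307617188), (13.265568733215332, 45.137752532958984), 33.78459167480469) [ -0.31629755 -88.18371858  90.        ] [86.4542391  87.18605143 87.8927237 ]
-21.440780566334627
6.924249494590476
side 245 ((593.7606201171875, -147.163818359375), (14.777978897094727, 45.78899383544922), 35.84392166137695) [  0.10109767 -89.29759912  90.        ] [88.45771524 90.95637122 92.49174503]
-23.189079348894285
5.3745428568285
scene 168 ((594.050537109375, -147.435546875), (16.407440185546875, 46.296058654785156), 33.867244720458984) [  0.26498416 -89.65957905  90.        ] [83.59018105 89.93091562 91.47764401]
-22.86587155065105
5.546083827836755
```

View pics/wrist4.png

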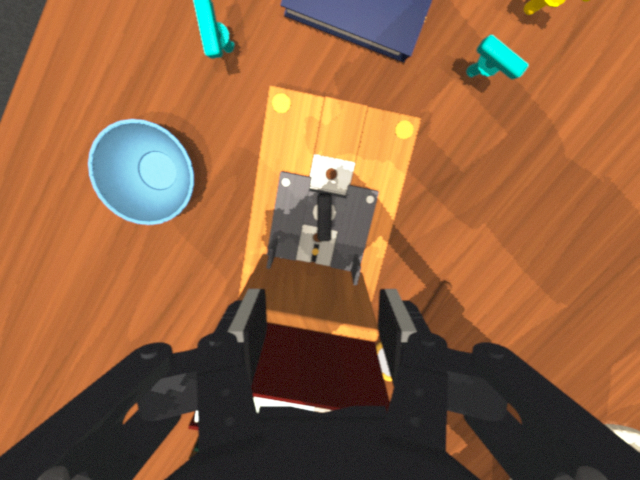

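The wrist view shows the pin's bar at (323,215) upright in the block, and the empty loading hole behind it at (331,174). The panel stands clear of the books. Bar height is unchanged from home (side 90.96 against 90.74 mm before), and the gap is about 16 mm.

```bash
python3 -c "
from h import *
print(order.sign_off())"
```

```text
the job is handed in; nothing more can be done
None
```

The sliding end now stands at the first strip hole, the last it can reach, about 16 mm short of the books; the pin is down with its collar on the block and released, the row of books has not shifted, and the job is handed in, though no verdict came back.

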